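# Set the extraction selector to red and lock it

### The job

Turn the dust-extraction selector so that its pointer bar clicks into the position with the red tag, by pushing the bar if you like. Then lock it: turn the orange wing knob clockwise until it goes tight and clicks, and stop there, after three clicks at most. Leave the bottle, tin, jar, can, tape and sanding block where they are, and let go of everything.

Things in the scene. Friction and masses are not known exactly. Their poses are not given: they have to be found in the camera images.
- housing: Grey dust-extraction box fixed on the bench, 300 x 420 x 70 mm. Origin: underside, below the selector's axis; z up. It spans x -150..150, y -150..270 mm in its own frame; flat top 70 mm above the bench. Own -x is its front (roughly towards the robot), with five black pipe stubs sticking out 33 mm; one stub at the back sticks out 48 mm. The lock's vertical axis is at own (0, 190 mm).
- selector (a joint): Selector angle about the vertical axis through the housing's origin. 0 rad = bar along the housing's -x; positive counter-clockwise from above. Detents each 36 deg: 0, +-0.628, +-1.257, +-1.885 rad; stops at +-2.0. Up to 0.3 N m takes it over the hump half-way between two, then it pulls itself into the next and stays. Starts near -0.63, 0 or 0.63 (no tags there).
- selector_hub (a point): Top centre of the black selector's hub (30 mm radius), on its axis, 37 mm above the housing's top. Its bar handle, like a clock hand with a white line on top, is 20 mm wide, reaches 105 mm from the axis on one side only, and its sides lie 9 to 35 mm above the housing's top. The point's own -x runs along the bar to its tip.
- selector_index (a point): Point on the selector bar's centre line produced, 125 mm from the axis, at the level of the housing's top: it lies over a colour tag's centre when the selector is set to that tag.
- red_mark (a point): Top centre of the red tag, a 32 mm disc 4 mm thick fixed on the housing's top, 125 mm from the selector's axis, at one of the four positions +-1.257 or +-1.885 rad. Blue, green and yellow tags take the other three.
- lock (a joint): Clamping screw under the orange wing, clockwise from above positive, stop (tight) at 1.5 rad; starts loose at 0.7 to 1.2 rad and takes 0.05 N m to turn. Its axis is vertical.
- lock_slip (a joint): Slip of the orange wing on its screw, rad, clockwise positive, 0 at the start. The wing turns the screw until the screw is at its stop; beyond that the wing slips at about 0.12 to 0.18 N m, one click each 0.314 rad, and does not slip before. Turned back, it unscrews the lock.
- lock_wing (a point): Orange wing knob: a bar 66 mm long, 14 mm thick, its sides rising 17 to 51 mm above the housing's top, on a round hub 42 mm wide and 25 mm high. The point is on the axis, 38 mm above the housing's top; its own x axis runs along the bar, z up.
- glue_center (a point): Loose standing glue bottle, white with green, 64 mm diameter, 200 mm tall, on the bench beside the housing's right (-y) side; point at its centre.
- tin_center (a point): Loose orange and metal tin, 48 mm diameter, 110 mm tall, standing on the right front corner of the housing's top; point at its centre.
- jar_center (a point): Loose amber jar, 56 mm diameter, 110 mm tall, standing on the back of the housing's top; point at its centre.
- can_center (a point): Loose blue and metal can, 60 mm diameter, 190 mm tall, on the bench beyond the housing's left (+y) side; point at its centre.
- tape_center (a point): Loose roll of blue tape, 76 mm diameter, 25 mm high, lying on the housing's top behind the lock; point at its centre.
- sander_center (a point): Loose sanding block, 122 x 64 x 44 mm, on the bench to the right; point at its centre.

How it is judged (in metres and radians):
On the way, in this order (a step that is already met when the one before it is completed fails the run):
1. the selector rests in the position of the red tag (horizontal distance between selector_index and red_mark below 0.015 m), for 0.3 s.
2. the lock is tight and its wing has clicked at least once (value of joint lock above 1.44 rad and value of joint lock_slip above 0.2 rad), for 0.2 s.
At the end, for the whole second after the job is handed in: The selector's index point is within 15 mm (horizontally) of the red tag's centre and at rest; the lock screw is within 0.06 rad of its stop and its wing has slipped 0.2 to 1.1 rad (one to three clicks); bystanders are within 30 mm of where they stood (all of step 2 and horizontal distance between selector_index and red_mark below 0.015 m and value of joint lock_slip below 1.1 rad and velocity of joint selector between -0.1 and 0.1 rad/s and distance of each of glue_center, tin_center, jar_center, can_center, tape_center, sander_center from where it was at the start of the episode below 0.03 m); the robot touches nothing.
It fails at once if the lock's wing is turned on past three clicks (value of joint lock_slip above 1.1 rad).
It fails at once if a bystander is moved more than 30 mm or knocked over (distance of any of glue_center, tin_center, jar_center, can_center, tape_center, sander_center from where it was at the start of the episode above 0.03 m).
It also fails if it takes over 51 s, if anything falls off the work surface, if the arm or the gripper's body presses on something with over 40 N, if the wrist force passes 120 N, or if a joint passes its speed limit or range.

### The arm

A 6-joint arm with a two-finger parallel gripper is mounted at the origin on the work surface. World frame = base frame: x ahead of the robot, y to its left, z up, the work surface at z = 0. Lengths are in mm, angles in rad, forces in N, time in s.
With the tool pointing down it reaches from about 350 to 975 mm from the base axis. Payload 7.1 kg.
Tool frame: the origin (TCP) lies between the finger pads; the fingertips stand 19 mm ahead of it and the grasp point (between the pads) is the TCP (ctrl.finger_overhang is the distance from the TCP to the fingertips, in mm); z points along the fingers, y is the line along which they close (so a half turn about z gives the same grasp; the last joint's range is limited). The gripper opens to 88 mm and grips with 3 to 60 N. Pads are 20 mm wide; open, the fingers measure 115 mm over their backs; the gripper's body (75 mm by 178 mm) begins 61 mm behind the grasp point.
Start: joints at [1.162, 0.423, 1.63, -0, 1.089, -0.019], TCP at [237.47, 578.112, 241.675] pointing down, gripper open.
Joint ranges: [-3, 3], [-0.9, 2.11], [0.09, 2.58], [-1.31, 4.45], [0.11, 2.69], [-2.54, 2.54]. Speed limits (rad/s): [2.39, 2.39, 3.01, 3.14, 3.14, 3.14].

### API

Orientations are given as a rotation vector (axis times angle).
In Python, from workcell import ctrl gives the robot as it stands. The module is installed in compiled form; this text tells all that it offers.
- The arm moves only by the tool arm_command, never from a script. Its argument "rows" is one flat list of numbers, 7 for each row, row after row: the turn, a rotation vector about the tool's x, y, z scaled (see below), then the shift along the tool's x, y, z scaled (see below), then the opening, from -1 (shut) to 1 (fully open). A call has 1 to 5 rows; each row is the pose to reach, as a shift and turn from the pose commanded when the call began, along the tool's axes at that moment, turning the shorter way round; what a row does not reach only later rows make up. The controller multiplies each number of a shift by 80 mm and each number of a turn by 180 degrees. A row lasts 1/10 s, in which the tool goes at most 50 mm and 8.59 degrees, less where a joint would pass 70% of its speed; a pose out of reach is approached as far as the arm can. A call with a number of a shift or a turn outside -1 to 1 is refused whole. A call with a gripper value outside its range is refused whole. The fingers move at their own pace and stop on an object; the grip force is fixed at half the most. Time passes only in rows, so rows that repeat a pose let the fingers close. It gives the time, the measured TCP pose, the force, the opening and the grip force at its end, in the units of the state.
- ctrl.get_obs(): the state, without advancing time (a new reading comes with each control period).
- ctrl.get_image(name): name is "side" or "top" or "wrist"; returns (picture, depth): 400x640x3 uint8, red, green, blue; 400x640 float32, mm along the optical axis (not along the pixel's ray), 0 where there is no reading.
- ctrl.camera_params(name): a dict with "camera_matrix" (3x3 intrinsics, pixels), "k1" (the pictures are not rectified: a ray, as slopes to the right and down, at radius r is drawn at 1 + k1 r^2 times it, then the intrinsics apply), "world_to_cam" (4x4, takes a point from world to camera coordinates); the wrist camera has in their place "tool_from_camera" (4x4, takes a point from camera to tool coordinates, whose origin is the TCP and whose axes are the flange's). Camera axes: x right, y down, z forward; pixel columns grow to the right and rows downward; lengths in mm; the calibration is good to about 2 mm. A picture is of the moment at which its call begins: read the wrist's pose just before it. camera_params takes no time and is no camera call.
- ctrl.close_job(): hands the job in; it is judged then, once.
The state is a dict: "t": time; "qpos": joint angles; "qvel": joint speeds; "joint_torque": joint torques, N m; "ee_pos": TCP position; "orientation": TCP orientation; "ft_force": force on the tool from outside, world axes, zero at the start; "moment": the same for the moment, N m; "width": finger opening in mm; "grasp_force": force on a finger pad.
Only numpy, scipy, OpenCV 4.12 (cv2) and the standard library are available. Lean on these libraries where they do the work, as an engineer would, in place of code of your own. Each camera call takes 0.05 s, during which the arm holds its last target. There are 200 camera calls.

## Working session

There is one attempt and no reset: what is moved stays moved. The work goes in short steps, Python scripts to look and compute and a tool call to move; the robot and the scene stay as the last step left them, time stands still between calls to the robot, and variables do not carry over. Pictures are saved under pics/ and viewed, at most 10 in all, crops included, and the job is handed in when it is done.

Besides the shell and the picture viewer there is one more tool, called after "Call:" as name(argument=value, ...) on one line, values as JSON. arm_command: Moves the arm, as the interface text tells. Shifts and turns lie within -1 to 1; 1 stands for 80 mm of shift or 180 degrees of turn. Its arguments: {"type":"object","properties":{"rows":{"type":"array","items":{"type":"number"}}},"required":["rows"]}

```bash
mkdir -p pics; cat > h.py <<'E'
import numpy as np, cv2
from workcell import ctrl
from scipy.spatial.transform import Rotation as R
def snap(n):
    o=ctrl.get_obs(); im,d=ctrl.get_image(n); np.savez(f'{n}.npz',im=im,d=d,p=o['ee_pos'],r=o['orientation'])
    return im,d,o
def pts(n,uv,dep=None,z=None):
    f=np.load(f'{n}.npz'); c=ctrl.camera_params(n); K=np.array(c['camera_matrix'],float); uv=np.asarray(uv,float).reshape(-1,2)
    s=cv2.undistortPoints(uv.reshape(-1,1,2),K,np.array([c['k1'],0,0,0],float)).reshape(-1,2)
    s=np.c_[s,np.ones(len(s))]
    if 'world_to_cam' in c: T=np.linalg.inv(np.array(c['world_to_cam']))
    else:
        T=np.eye(4); T[:3,:3]=R.from_rotvec(f['r']).as_matrix(); T[:3,3]=f['p']; T=T@np.array(c['tool_from_camera'])
    w=s@T[:3,:3].T; o=T[:3,3]
    if dep is not None: return o+w*np.asarray(dep).reshape(-1,1)
    return o+w*((z-o[2])/w[:,2])[:,None]
E
python3 - <<'E'
from h import *
for n in('top','side','wrist'):
    im,d,o=snap(n); cv2.imwrite(f'pics/{n}0.png',im[:,:,::-1]); c=ctrl.camera_params(n); print(n,{k:np.round(v,2).tolist() for k,v in c.items()})
print(o['ee_pos'],o['orientation'],ctrl.finger_overhang)
E
```

```text
top {'camera_matrix': [[421.77, 0.0, 325.21], [0.0, 421.77, 194.37], [0.0, 0.0, 1.0]], 'k1': -0.01, 'world_to_cam': [[-0.0, -1.0, 0.01, 16.94], [-1.0, 0.0, -0.06, 545.52], [0.06, -0.01, -1.0, 1364.01], [0.0, 0.0, 0.0, 1.0]]}
side {'camera_matrix': [[367.6, 0.0, 318.66], [0.0, 367.6, 198.32], [0.0, 0.0, 1.0]], 'k1': -0.05, 'world_to_cam': [[-0.98, -0.19, -0.0, 554.51], [-0.14, 0.72, -0.68, 136.0], [0.13, -0.67, -0.73, 938.85], [0.0, 0.0, 0.0, 1.0]]}
wrist {'camera_matrix': [[340.27, 0.0, 319.96], [0.0, 340.27, 203.21], [0.0, 0.0, 1.0]], 'k1': -0.0, 'tool_from_camera': [[0.0, -0.95, -0.3, 84.24], [1.0, 0.0, 0.0, 1.54], [-0.0, -0.3, 0.95, -143.45], [0.0, 0.0, 0.0, 1.0]]}
[237.27715838 577.70243652 240.99395952] [-6.08309829e-01 -3.08184630e+00  2.08413548e-03] 19.0
```

View pics/top0.png

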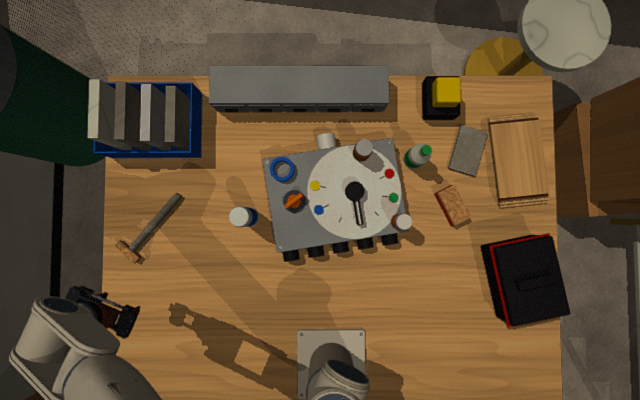

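The top view shows the hub at (355,190) and the bar pointing to (362,225), which is about 0. Red is at (389,173), apparently the +1.885 position, with green at (393,198). The jar is at (363,150), the tin at (403,222), the wing at (293,202) and the can at (240,216).

```bash
python3 - <<'E'
from h import *
f=np.load('top.npz'); im,d=f['im'],f['d']; hsv=cv2.cvtColor(im,cv2.COLOR_RGB2HSV)
def blob(lo,hi,roi,z=None,name=''):
    m=cv2.inRange(hsv,np.array(lo),np.array(hi)); k=np.zeros_like(m); x0,y0,x1,y1=roi; k[y0:y1,x0:x1]=m[y0:y1,x0:x1]
    n,l,s,c=cv2.connectedComponentsWithStats(k); i=1+np.argmax(s[1:,4]); v,u=np.where(l==i)
    print(name,s[i,4],c[i].round(1),'z-plane',pts('top',c[i],z=z).round(1),'depth mean',np.median(pts('top',np.c_[u,v],d[v,u]),0).round(1))
    return np.c_[u,v]
blob((0,140,80),(8,255,255),(375,160,405,185),74,'red'); blob((170,140,80),(180,255,255),(375,160,405,185),74,'red2')
blob((40,80,50),(90,255,255),(380,188,405,210),74,'green')
blob((22,120,80),(34,255,255),(305,175,325,195),74,'yellow')
blob((100,120,60),(125,255,255),(308,200,330,220),74,'blue')
w=blob((5,150,80),(20,255,255),(275,185,312,220),121,'wing')
P=pts('top',w,z=121)[:,:2]; P-=P.mean(0); print('wing axis',np.linalg.eigh(P.T@P)[1][:,1])
q=np.array([[355,190],[363,150],[363,145],[403,222],[240,216],[425,150],[285,168],[385,255]]); 
for a in q: print(a,pts('top',a,d[a[1],a[0]]).round(1))
# disc circle: high-valued white
v,u=np.mgrid[130:265,225:440]; X=pts('top',np.c_[u.ravel(),v.ravel()],d[130:265,225:440].ravel())
uv=np.c_[u.ravel(),v.ravel()]
t=X[(X[:,2]>60)&(X[:,2]<80)]
r=cv2.minAreaRect(t[:,:2].astype(np.float32)); print('housing rect',r)
# tall things
m=((X[:,2]>150)).astype(np.uint8).reshape(135,215); n,l,s,c=cv2.connectedComponentsWithStats(m); l=l.ravel()
for i in range(1,n):
    if s[i,4]>20: S=X[l==i]; S=S[S[:,2]>S[:,2].max()-15]; print('tall',c[i]+[225,130],s[i,4],S[:,:2].mean(0).round(),S[:,2].max().round(),cv2.minEnclosingCircle(S[:,:2].astype(np.float32)))
c=im[120:270,220:440,::-1]; cv2.imwrite('pics/topc.png',cv2.resize(c,None,fx=3.6,fy=3.6,interpolation=cv2.INTER_CUBIC))
E
```

```text
red 69 [389. 173.] z-plane [[ 609. -185.   74.]] depth mean [ 609.  -185.1   73. ]Traceback (most recent call last):
  File "<stdin>", line 8, in <module>
  File "<stdin>", line 5, in blob
    return _wrapfunc(a, 'argmax', axis=axis, out=out, **kwds)
    return bound(*args, **kwds)
ValueError: attempt to get argmax of an empty sequence
```

View pics/side0.png

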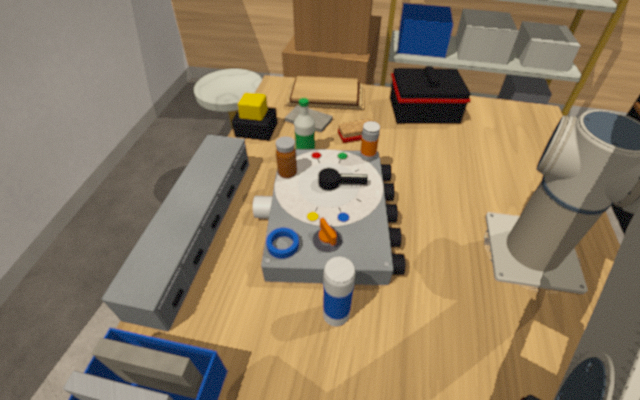

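The side view shows the bar pointing to the front (from (328,180) to (365,181)). Red at (317,156) lies next to green at (343,156), with the jar at (286,155) and the tin at (370,140).

```bash
python3 - <<'E'
from h import *
f=np.load('top.npz'); im,d=f['im'],f['d']; hsv=cv2.cvtColor(im,cv2.COLOR_RGB2HSV)
def blob(lo,hi,roi,z=None,name=''):
    m=cv2.inRange(hsv,np.array(lo),np.array(hi)); k=np.zeros_like(m); x0,y0,x1,y1=roi; k[y0:y1,x0:x1]=m[y0:y1,x0:x1]
    n,l,s,c=cv2.connectedComponentsWithStats(k); i=1+np.argmax(s[1:,4]); v,u=np.where(l==i)
    print(name,s[i,4],c[i].round(1),'z-plane',pts('top',c[i],z=z).round(1),'depth',np.median(pts('top',np.c_[u,v],d[v,u]),0).round(1))
    return np.c_[u,v],pts('top',c[i],z=z)[0]
C=[blob((0,140,80),(8,255,255),(375,160,405,185),74,'red')[1],
blob((40,80,50),(90,255,255),(380,188,405,210),74,'green')[1],
blob((20,120,80),(36,255,255),(305,175,325,195),74,'yellow')[1],
blob((100,120,60),(125,255,255),(308,200,330,220),74,'blue')[1]]
A=np.array(C)[:,:2]; s=np.linalg.lstsq(np.c_[2*A,np.ones(4)],(A**2).sum(1),rcond=None)[0]; cc=s[:2]; print('axis',cc,'r',np.linalg.norm(A-cc,axis=1))
an=np.degrees(np.arctan2(*(A-cc).T[::-1])); print('angles',an)
w,c=blob((5,150,80),(20,255,255),(275,185,312,220),121,'wing')
P=pts('top',w,z=121)[:,:2]; P-=P.mean(0); print('wing axis',np.linalg.eigh(P.T@P)[1][:,1])
v,u=np.mgrid[130:265,225:440]; X=pts('top',np.c_[u.ravel(),v.ravel()],d[130:265,225:440].ravel())
t=X[(X[:,2]>60)&(X[:,2]<80)]
b=X[(X[:,2]>96)&(X[:,2]<115)&(np.linalg.norm(X[:,:2]-cc,axis=1)<110)&(np.linalg.norm(X[:,:2]-cc,axis=1)>40)]
print('bar pts',len(b),b.mean(0),np.degrees(np.arctan2(*(b.mean(0)[:2]-cc)[::-1])))
m=((X[:,2]>150)).astype(np.uint8).reshape(135,215); n,l,s,c=cv2.connectedComponentsWithStats(m); l=l.ravel()
for i in range(1,n):
    if s[i,4]>20: S=X[l==i]; S=S[S[:,2]>S[:,2].max()-8]; print('tall',c[i]+[225,130],s[i,4],S[:,2].max().round(),cv2.minEnclosingCircle(S[:,:2].astype(np.float32)))
c=im[120:270,220:440,::-1]; cv2.imwrite('pics/topc.png',cv2.resize(c,None,fx=3.6,fy=3.6,interpolation=cv2.INTER_CUBIC))
E
```

```text
red 69 [389. 173.] z-plane [[ 609. -185.   74.]] depth [ 609.  -185.1   73. ]
green 73 [393.1 197.2] z-plane [[ 532.7 -197.    74. ]] depth [ 533.4 -196.6   74.3]
yellow 78 [314.4 185.1] z-plane [[571.3  49.7  74. ]] depth [571.7  50.8  73.7]
blue 66 [318.3 209.4] z-plane [[495.1  37.6  74. ]] depth [496.4  38.5  73.4]
axis [552.12666602 -73.66408606] r [125.00503076 124.85076698 124.8506395  125.00523291]
angles [-62.92823522 -98.96169965  81.16409749 117.11796455]
wing 178 [293.2 200.5] z-plane [[521.2 112.6 121. ]] depth [522.2 113.3 116.5]
wing axis [-0.60652199  0.79506671]
bar pts 157 [497.86192898 -85.53181796 104.63342991] -167.66361253962802
tall [363.83271375 148.00743494] 269 1393.0 ((465.9398193359375, 22.6943359375), 9.999999747378752e-05)
tall [424.58015267 150.72519084] 131 1393.0 ((465.9398193359375, 22.6943359375), 9.999999747378752e-05)
tall [240.21978022 216.4532967 ] 364 1393.0 ((465.9398193359375, 22.6943359375), 9.999999747378752e-05)
tall [403.19298246 221.44298246] 228 186.0 ((457.8431091308594, -210.7484893798828), 22.117069244384766)
```

View pics/topc.png

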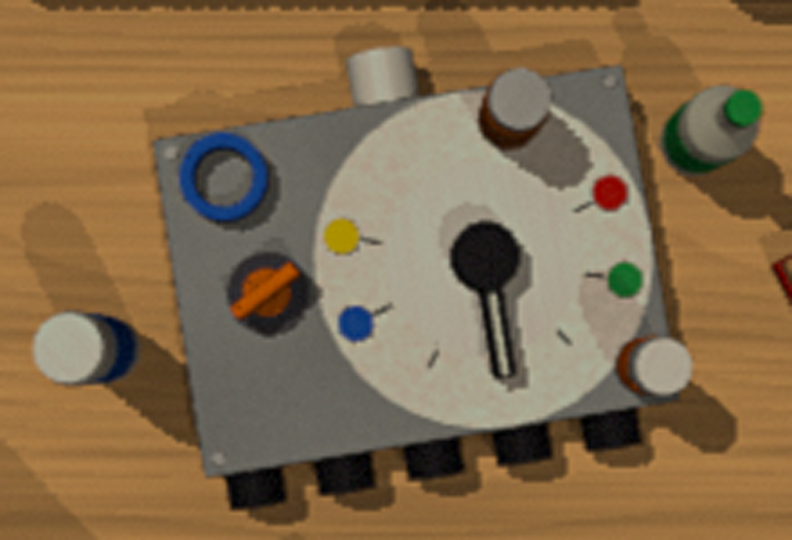

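The crop confirms the red tag is at the housing's +1.885 position. The tag circle fit gives the axis at (552,-74) with r=125.0, and the lock falls at (522,114) as predicted. Next I'll compute the push path and the clearances.

```bash
cat >> h.py <<'E'
def rel(tgt,phi,p=None,phi0=None):
    """scaled tool shift and z turn from current pose to world target, tool y axis at phi deg"""
    o=ctrl.get_obs(); M=R.from_rotvec(o['orientation']).as_matrix(); p=o['ee_pos'] if p is None else p
    y=np.degrees(np.arctan2(M[1,1],M[0,1])) if phi0 is None else phi0
    a=np.radians(y); M=np.array([[-np.sin(a),np.cos(a),0],[np.cos(a),np.sin(a),0],[0,0,-1]]).T
    return (M.T@(np.asarray(tgt)-p)/80).round(3), round(((y-phi+180)%360-180)/180,4), round(y,2)
E
python3 - <<'E'
from h import *
g=lambda cx,cy:(220+cx/3.6-.36,120+cy/3.6-.36)
for n,p,z in(('jar',(520,97),180),('tin',(661,366),180),('can',(69,347),190),('tape',(225,177),95),('gluecap',(742,107),200)): print(n,pts('top',g(*p),z=z).round())
c=np.array([552.1,-73.7]); phi=np.radians(-60)
def fp(b,clr=0,r=75):
    a=np.radians(-170.93+b); u=np.array([np.cos(a),np.sin(a)]); n=np.array([u[1],-u[0]])
    ps=phi; yx=np.array([np.cos(ps),np.sin(ps)]); xx=np.array([-yx[1],yx[0]])
    s=13.5*abs(n@yx)+10*abs(n@xx)
    return c+r*u+(10+s+clr)*n
print('start',fp(0,15),rel([*fp(0,15),242],-60))
prev=None
for b in np.arange(0,105,9):
    p=fp(b); print(b,p.round(1),rel([*p,103],-60,[*fp(0,15),103],-60)[0]); 
E
```

```text
jar [[675. -97. 180.]]
tin [[ 458. -208.  180.]]
can [[474. 263. 190.]]
tape [[620. 149.  95.]]
gluecap [[ 663. -271.  200.]]
start [471.54586816 -44.85648344] (array([-5.666, -6.086, -0.012]), np.float64(0.7093), np.float64(67.67))
0 [473.9 -59.7] [-0.067  0.175  0.   ]
9 [473.  -72.9] [-0.16   0.313  0.   ]
18 [474.4 -86.5] [-0.229  0.468  0.   ]
27 [477.1 -98.1] [-0.273  0.611  0.   ]
36 [ 481.  -108.7] [-0.297  0.75   0.   ]
45 [ 486.7 -118.9] [-0.299  0.897  0.   ]
54 [ 494.3 -128.4] [-0.276  1.047  0.   ]
63 [ 503.6 -136.8] [-0.228  1.196  0.   ]
72 [ 514.5 -143.7] [-0.153  1.339  0.   ]
81 [ 526.8 -148.7] [-0.051  1.47   0.   ]
90 [ 540.1 -151.6] [0.075 1.583 0.   ]
99 [ 553.9 -152. ] [0.222 1.675 0.   ]
```

Call:
arm_command(rows=[0,0,0,-0.81,-0.87,0,-1,0,0,0,-0.81,-0.87,0,-1])

```text
t: 0.35
ee_pos: [270.8, 488.1, 241.0]
orientation: [-0.605, -3.083, 0.002]
ft_force: [0.5, 0.3, 0.0]
width: 75.2
grasp_force: 0.0
```

Call:
arm_command(rows=[0,0,0,-0.81,-0.87,0,-1,0,0,0,-0.81,-0.87,0,-1])

```text
t: 0.55
ee_pos: [304.5, 398.0, 241.4]
orientation: [-0.608, -3.082, 0.001]
ft_force: [0.1, 0.2, 0.0]
width: 59.4
grasp_force: 0.0
```

Call:
arm_command(rows=[0,0,0,-0.81,-0.87,0,-1,0,0,0,-0.81,-0.87,0,-1])

```text
t: 0.75
ee_pos: [338.1, 309.0, 241.6]
orientation: [-0.608, -3.082, 0.001]
ft_force: [0.3, 0.5, 0.4]
width: 43.7
grasp_force: 0.0
```

Call:
arm_command(rows=[0,0,0,-0.81,-0.87,0,-1,0,0,0,-0.81,-0.87,0,-1])

```text
t: 0.95
ee_pos: [371.6, 220.1, 241.7]
orientation: [0.608, 3.082, -0.0]
ft_force: [1.3, -0.6, -0.5]
width: 26.8
grasp_force: 0.0
```

Call:
arm_command(rows=[0,0,0,-0.81,-0.87,0,-1,0,0,0,-0.81,-0.87,0,-1])

```text
t: 1.15
ee_pos: [405.2, 131.1, 241.8]
orientation: [0.608, 3.082, 0.0]
ft_force: [0.7, -0.2, -0.2]
width: 11.4
grasp_force: 0.0
```

Call:
arm_command(rows=[0,0,0,-0.81,-0.87,0,-1,0,0,0,-0.81,-0.87,0,-1])

```text
t: 1.35
ee_pos: [438.8, 42.0, 241.8]
orientation: [0.609, 3.082, 0.0]
ft_force: [1.4, 1.1, 0.4]
width: 0.6
grasp_force: 0.0
```

Call:
arm_command(rows=[0,0,0.23,-0.81,-0.87,0,-1,0,0,0.23,-0.81,-0.87,0,-1,0,0,0.23,-0.81,-0.87,0,-1,0,0,0.23,-0.81,-0.87,0,-1,0,0,0.23,-0.81,-0.87,0,-1])

```text
t: 1.85
ee_pos: [471.7, -45.6, 241.4]
orientation: [-1.668, -2.662, 0.0]
ft_force: [0.6, 0.5, 0.8]
width: 0.5
grasp_force: 0.0
```

Call:
arm_command(rows=[0,0,0.23,0,0,0,-1,0,0,0.23,0,0,0,-1,0,0,0.23,0,0,0,-1,0,0,0.23,0,0,0,-1,0,0,0.23,0,0,0,-1])

```text
t: 2.35
ee_pos: [471.7, -44.9, 241.5]
orientation: [-2.5, -1.902, 0.0]
ft_force: [-0.5, 0.1, -0.4]
width: 0.1
grasp_force: 0.0
```

Call:
arm_command(rows=[0,0,0.138,0,0,0,-1,0,0,0.138,0,0,0,-1,0,0,0.138,0,0,0,-1,0,0,0.138,0,0,0,-1])

```text
t: 2.75
ee_pos: [471.8, -44.9, 241.5]
orientation: [-2.848, -1.327, 0.0]
ft_force: [-0.3, 0.3, -0.2]
width: 0.7
grasp_force: 0.0
```

```bash
sed -i '/^E$/d' h.py; cat >> h.py <<'E'
def fp(b,clr=0,r=75,phi=-40,c=np.array([552.1,-73.7])):
    a=np.radians(-170.93+b); u=np.array([np.cos(a),np.sin(a)]); n=np.array([u[1],-u[0]])
    ps=np.radians(phi); yx=np.array([np.cos(ps),np.sin(ps)]); xx=np.array([-yx[1],yx[0]])
    return c+r*u+(10+13.5*abs(n@yx)+10*abs(n@xx)+clr)*n
E
python3 - <<'E'
from h import *
im,d,o=snap('wrist'); cv2.imwrite('pics/w1.png',im[:,:,::-1])
print(o['ee_pos'],fp(0,15),rel([*fp(0,15),103],-40))
s=[*fp(0,15),103]
for b in np.arange(0,105,9): print(b,fp(b).round(1),rel([*fp(b),103],-40,s,-40)[0])
E
```

```text
[471.75292883 -44.8874025  241.54865387] [471.45613113 -44.29435186] (array([ 0.003, -0.008,  1.732]), np.float64(0.0011), np.float64(-39.81))
0 [473.8 -59.1] [-0.123  0.142  0.   ]
9 [472.5 -71.5] [-0.252  0.229  0.   ]
18 [473.3 -84.4] [-0.369  0.34   0.   ]
27 [476.5 -97.2] [-0.467  0.473  0.   ]
36 [ 481.9 -109.6] [-0.542  0.625  0.   ]
45 [ 488.5 -120.2] [-0.59   0.774  0.   ]
54 [ 495.5 -129.1] [-0.619  0.911  0.   ]
63 [ 504. -137.] [-0.626  1.056  0.   ]
72 [ 514.1 -143.6] [-0.609  1.206  0.   ]
81 [ 525.4 -148.7] [-0.566  1.356  0.   ]
90 [ 537.9 -151.9] [-0.497  1.501  0.   ]
99 [ 551.  -152.9] [-0.401  1.635  0.   ]
```

View pics/w1.png

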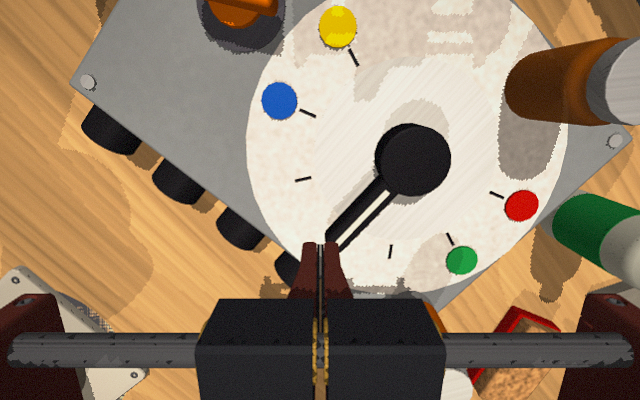

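The fingertips at (320,250) are just left of the bar's tip, on the clockwise side. Red is at (521,205) and green at (461,260), and the way down is clear.

Call:
arm_command(rows=[0,0,0,0,0,0.86,-1,0,0,0,0,0,0.86,-1])

```text
t: 3.0
ee_pos: [470.4, -44.8, 170.5]
orientation: [-2.843, -1.333, 0.003]
ft_force: [-0.5, 0.4, -0.1]
width: 0.6
grasp_force: 0.0
```

Call:
arm_command(rows=[0,0,0,0,0,0.43,-1,0,0,0,0,0,0.87,-1,0,0,0,0,0,0.87,-1])

```text
t: 3.3
ee_pos: [468.9, -44.6, 99.9]
orientation: [-2.841, -1.331, 0.011]
ft_force: [0.7, 0.5, 0.6]
width: 0.2
grasp_force: 0.0
```

Call:
arm_command(rows=[0,0,0,-0.12,0.14,0,-1,0,0,0,-0.25,0.23,0,-1,0,0,0,-0.37,0.34,0,-1,0,0,0,-0.47,0.47,0,-1,0,0,0,-0.54,0.63,0,-1])

```text
t: 3.8
ee_pos: [483.5, -112.2, 104.5]
orientation: [2.846, 1.327, 0.002]
ft_force: [-0.7, -0.1, 0.9]
width: 0.3
grasp_force: 0.0
```

Call:
arm_command(rows=[0,0,0,-0.05,0.15,0,-1,0,0,0,-0.08,0.285,0,-1,0,0,0,-0.085,0.43,0,-1,0,0,0,-0.065,0.58,0,-1,0,0,0,-0.025,0.73,0,-1])

```text
t: 4.3
ee_pos: [526.3, -149.9, 103.1]
orientation: [-2.846, -1.327, 0.002]
ft_force: [-4.9, 4.0, 1.5]
width: 0.5
grasp_force: 2.3
```

Call:
arm_command(rows=[0,0,0,0.03,0.07,0,-1,0,0,0,0.07,0.145,0,-1,0,0,0,0.12,0.21,0,-1,0,0,0,0.165,0.28,0,-1,0,0,0,0.165,0.28,0,-1])

```text
t: 4.8
ee_pos: [553.7, -154.0, 103.7]
orientation: [2.845, 1.328, 0.003]
ft_force: [-1.2, -0.4, -0.2]
width: 0.3
grasp_force: 0.0
```

```bash
python3 - <<'E'
from h import *
im,d,o=snap('top'); print(o['ee_pos'],o['ft_force']); c=im[120:270,220:440,::-1]; cv2.imwrite('pics/t2.png',cv2.resize(c,None,fx=3.6,fy=3.6,interpolation=cv2.INTER_CUBIC))
E
```

```text
[ 553.7273024  -153.99097596  103.71953767] [-1.1506192  -0.38143865 -0.19477017]
```

View pics/t2.png

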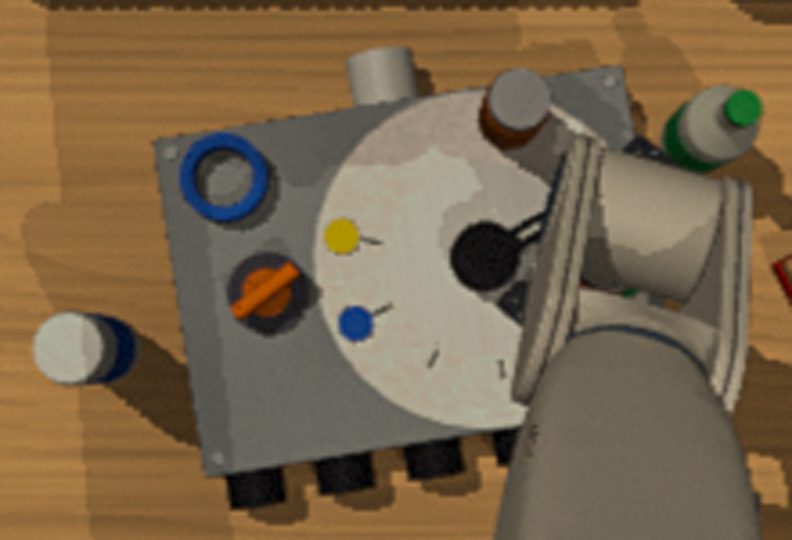

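The hub at (485,257) has its bar leading to the upper right, towards red, and the contact force is about zero, so it has snapped into the detent. I'll lift and check.

Call:
arm_command(rows=[0,0,0,0,0,-0.43,-1,0,0,0,0,0,-0.86,-1])

```text
t: 5.05
ee_pos: [550.9, -153.4, 171.9]
orientation: [-2.845, -1.328, 0.003]
ft_force: [0.3, -0.0, 0.2]
width: 0.3
grasp_force: 0.0
```

Call:
arm_command(rows=[0,0,0,0,0,-0.86,-1,0,0,0,0,0,-0.86,-1,0,0,0,0,0,-0.86,-1])

```text
t: 5.35
ee_pos: [553.7, -154.3, 244.5]
orientation: [2.843, 1.326, 0.008]
ft_force: [0.3, -0.0, -0.3]
width: 0.5
grasp_force: 0.0
```

```bash
python3 - <<'E'
from h import *
im,d,o=snap('wrist'); cv2.imwrite('pics/w3.png',im[:,:,::-1])
v,u=np.mgrid[0:400,0:640]; uv=np.c_[u.ravel(),v.ravel()]; X=pts('wrist',uv,d.ravel())
c=np.array([552.1,-73.7]); r=np.linalg.norm(X[:,:2]-c,axis=1)
k=(X[:,2]>95)&(X[:,2]<112)&(r>40)&(r<104); m=X[k].mean(0); print('bar',k.sum(),m,np.degrees(np.arctan2(m[1]-c[1],m[0]-c[0])),'red -62.9')
print(o['ee_pos'],rel([522,113.5,242],36))
E
```

```text
bar 1898 [ 590.5131993  -130.89959827  104.91188103] -56.11610645164091 red -62.9
[ 553.68981717 -154.25554114  244.49978074] (array([ 2.317e+00, -2.439e+00,  2.000e-03]), np.float64(-0.4221), np.float64(-39.97))
```

View pics/w3.png

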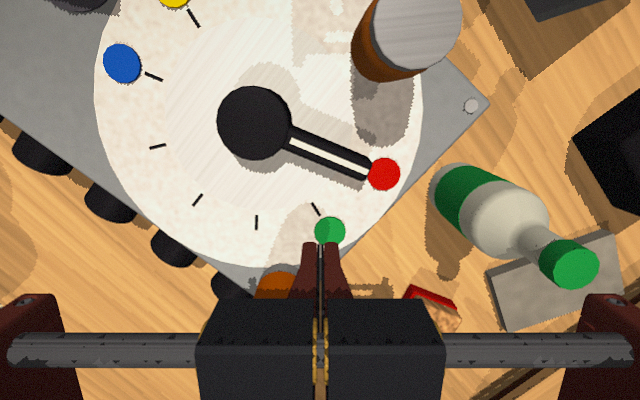

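The bar runs from (290,138) to (368,172) and points at the red tag at (384,174). I'll cast the line's ends to check the angle.

```bash
python3 - <<'E'
from h import *
P=pts('wrist',[[292,140],[366,174]],z=105)[:,:2]; e=P[1]-P[0]; print(P,np.degrees(np.arctan2(e[1],e[0])))
r=pts('wrist',[384,174],z=74)[0]; h=pts('wrist',[254,122],z=107)[0]; print('red',r,'hub',h,np.degrees(np.arctan2(r[1]-h[1],r[0]-h[0])))
E
```

```text
[[ 567.77229693 -100.61066343]
 [ 597.04256044 -162.4901313 ]] -64.68488589310093
red [ 609.07807997 -181.53440857   74.        ] hub [554.09222584 -70.09151978 107.        ] -63.738296262827866
```

The selector is set: the bar measures -64.7° against -63.7° for red. Now to the lock.

Call:
arm_command(rows=[0,0,0,0.772,-0.813,0,0.2,0,0,0,0.772,-0.813,0,0.2])

```text
t: 5.6
ee_pos: [540.1, -63.8, 238.8]
orientation: [-2.847, -1.324, 0.004]
ft_force: [0.2, 1.2, -0.2]
width: 13.0
grasp_force: 0.0
```

Call:
arm_command(rows=[0,0,0,0.772,-0.813,0,0.2,0,0,0,0.772,-0.813,0,0.2])

```text
t: 5.8
ee_pos: [529.7, 26.4, 238.7]
orientation: [-2.846, -1.327, 0.005]
ft_force: [1.0, -0.1, -0.1]
width: 29.0
grasp_force: 0.0
```

Call:
arm_command(rows=[0,0,-0.22,0.772,-0.813,0,0.2,0,0,-0.22,0.772,-0.813,0,0.2,0,0,-0.22,0.772,-0.813,0,0.2,0,0,-0.22,0.772,-0.813,0,0.2,0,0,-0.22,0.772,-0.813,0,0.2])

```text
t: 6.3
ee_pos: [520.0, 114.0, 238.5]
orientation: [-2.22, -2.22, 0.005]
ft_force: [-0.2, -0.2, 0.1]
width: 52.7
grasp_force: 0.0
```

Call:
arm_command(rows=[0,0,-0.2,0,0,0,0.2,0,0,-0.2,0,0,0,0.2,0,0,-0.2,0,0,0,0.2,0,0,-0.2,0,0,0,0.2,0,0,-0.2,0,0,0,0.2])

```text
t: 6.8
ee_pos: [520.2, 113.4, 238.8]
orientation: [-1.431, -2.794, 0.003]
ft_force: [-0.5, -0.1, 0.2]
width: 53.1
grasp_force: 0.0
```

```bash
python3 - <<'E'
from h import *
im,d,o=snap('wrist'); cv2.imwrite('pics/w4.png',im[:,:,::-1])
hsv=cv2.cvtColor(im,cv2.COLOR_RGB2HSV); m=cv2.inRange(hsv,np.array((5,150,60)),np.array((20,255,255)))
v,u=np.where(m>0); X=pts('wrist',np.c_[u,v],d[v,u]); k=(X[:,2]>112)&(X[:,2]<127)&(np.linalg.norm(X[:,:2]-[522,113],axis=1)<45); X=X[k]
r=cv2.minAreaRect(X[:,:2].astype(np.float32)); b=cv2.boxPoints(r); print(k.sum(),X.mean(0),r); e=max([b[1]-b[0],b[2]-b[1]],key=np.linalg.norm); a=np.degrees(np.arctan2(e[1],e[0])); print('wing ang',a)
print(o['ee_pos'],o['width'],o['moment'],rel([522,113.5,242],36))
E
```

```text
1283 [519.47354641 119.63127102 120.6238161 ] ((520.5577392578125, 118.01097869873047), (13.97645378112793, 63.8943977355957), 37.493255615234375)
wing ang -52.506702
[520.19348323 113.37033395 238.82200948] 53.07507219293098 [-0.019238    0.07951792  0.01918616] (array([-0.011,  0.017, -0.036]), np.float64(-0.002), np.float64(35.65))
```

View pics/w4.png

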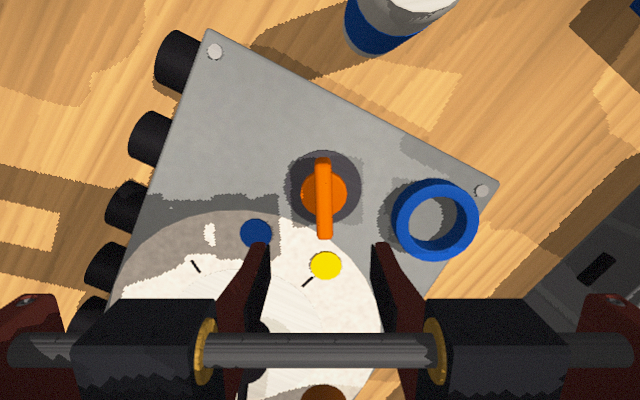

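The wing runs vertically at (323,198), between the fingers and square to their closing line, at -52.5°. The can and tape are clear. I'll descend and grip.

Call:
arm_command(rows=[0,0,-0.01,0,0.016,0.5,0.2,0,0,-0.01,0,0.016,0.9,0.2])

```text
t: 7.05
ee_pos: [522.3, 114.3, 167.5]
orientation: [1.395, 2.814, 0.0]
ft_force: [0.5, 0.1, -0.4]
width: 52.9
grasp_force: 0.0
```

Call:
arm_command(rows=[0,0,0,0,0,0.3,0.2,0,0,0,0,0,0.61,0.2,0,0,0,0,0,0.61,0.2])

```text
t: 7.35
ee_pos: [519.6, 113.8, 116.5]
orientation: [-1.393, -2.809, 0.007]
ft_force: [-0.1, -0.0, -0.1]
width: 52.9
grasp_force: 0.0
```

Call:
arm_command(rows=[0,0,0,0,0,0,-1,0,0,0,0,0,0,-1,0,0,0,0,0,0,-1,0,0,0,0,0,0,-1,0,0,0,0,0,0,-1])

```text
t: 7.85
ee_pos: [522.8, 114.4, 120.8]
orientation: [1.391, 2.816, 0.001]
ft_force: [-0.8, 1.0, -0.8]
width: 16.1
grasp_force: 0.0
```

```bash
python3 -c "
from h import *
o=ctrl.get_obs(); print({k:np.round(o[k],3) for k in('t','ee_pos','ft_force','moment','width','grasp_force')},rel(o['ee_pos'],0)[2])"
```

```text
{'t': np.float64(7.85), 'ee_pos': array([522.788, 114.43 , 120.787]), 'ft_force': array([-0.8  ,  0.952, -0.823]), 'moment': array([-0.023,  0.049, -0.012]), 'width': np.float64(16.137), 'grasp_force': np.float64(0.0)} 37.42
```

Call:
arm_command(rows=[0,0,0,0,0,0,-1,0,0,0,0,0,0,-1,0,0,0,0,0,0,-1])

```text
t: 8.15
ee_pos: [522.7, 114.3, 120.7]
orientation: [1.391, 2.816, 0.0]
ft_force: [-1.4, -0.4, 6.9]
width: 13.8
grasp_force: 30.0
```

Call:
arm_command(rows=[0,0,0.02,0,0,0,-1,0,0,0.04,0,0,0,-1,0,0,0.05,0,0,0,-1])

```text
t: 8.45
ee_pos: [522.5, 114.3, 120.7]
orientation: [1.611, 2.697, -0.0]
ft_force: [-2.0, -0.5, 7.6]
width: 13.5
grasp_force: 30.0
```

```bash
cat > s.py <<'E'
from h import *
o=ctrl.get_obs(); print({k:np.round(o[k],3).tolist() for k in('t','ee_pos','ft_force','moment','width','grasp_force')},rel(o['ee_pos'],0)[2], o['joint_torque'][5].round(3))
E
python3 s.py
```

```text
{'t': 8.45, 'ee_pos': [522.522, 114.263, 120.658], 'ft_force': [-2.025, -0.534, 7.631], 'moment': [-0.305, 0.376, -0.004], 'width': 13.55, 'grasp_force': 30.002} 28.31 -0.075
```

Call:
arm_command(rows=[0,0,0.025,0,0,0,-1,0,0,0.05,0,0,0,-1])

```text
t: 8.65
ee_pos: [522.4, 114.2, 120.6]
orientation: [1.819, 2.562, -0.0]
ft_force: [-2.6, -1.7, 8.1]
width: 13.9
grasp_force: 30.0
```

```bash
python3 s.py
```

```text
{'t': 8.65, 'ee_pos': [522.365, 114.193, 120.648], 'ft_force': [-2.558, -1.718, 8.107], 'moment': [-0.387, 0.508, 0.086], 'width': 13.852, 'grasp_force': 30.002} 19.26 -1.003
```

Call:
arm_command(rows=[0,0,0.025,0,0,0,-1,0,0,0.05,0,0,0,-1])

```text
t: 8.85
ee_pos: [522.2, 114.1, 120.6]
orientation: [-2.014, -2.411, 0.001]
ft_force: [-2.6, -1.8, 7.5]
width: 13.9
grasp_force: 30.0
```

```bash
python3 s.py
```

```text
{'t': 8.85, 'ee_pos': [522.188, 114.12, 120.627], 'ft_force': [-2.586, -1.789, 7.528], 'moment': [-0.428, 0.639, 0.18], 'width': 13.899, 'grasp_force': 30.01} 10.26 -0.858
```

Call:
arm_command(rows=[0,0,0,0,0,0,-1])

```text
t: 8.95
ee_pos: [522.2, 114.1, 120.6]
orientation: [-2.013, -2.412, 0.001]
ft_force: [-2.7, -0.9, 8.3]
width: 13.7
grasp_force: 30.0
```

```bash
python3 s.py
```

```text
{'t': 8.95, 'ee_pos': [522.194, 114.149, 120.639], 'ft_force': [-2.671, -0.871, 8.288], 'moment': [-0.454, 0.553, 0.008], 'width': 13.711, 'grasp_force': 30.005} 10.31 0.64
```

Call:
arm_command(rows=[0,0,0.02,0,0,0,-1])

```text
t: 9.05
ee_pos: [522.1, 114.1, 120.6]
orientation: [-2.086, -2.349, 0.001]
ft_force: [-2.7, -3.1, 8.3]
width: 13.9
grasp_force: 30.0
```

```bash
python3 s.py
```

```text
{'t': 9.05, 'ee_pos': [522.118, 114.092, 120.632], 'ft_force': [-2.654, -3.137, 8.251], 'moment': [-0.441, 0.646, 0.175], 'width': 13.851, 'grasp_force': 30.011} 6.8 -1.147
```

Call:
arm_command(rows=[0,0,0.02,0,0,0,-1])

```text
t: 9.15
ee_pos: [522.1, 114.1, 120.6]
orientation: [-2.16, -2.281, 0.001]
ft_force: [-3.3, -2.1, 9.1]
width: 13.8
grasp_force: 30.0
```

```bash
python3 s.py
```

```text
{'t': 9.15, 'ee_pos': [522.051, 114.112, 120.624], 'ft_force': [-3.253, -2.073, 9.08], 'moment': [-0.405, 0.766, 0.169], 'width': 13.833, 'grasp_force': 30.005} 3.11 -0.757
```

Call:
arm_command(rows=[0,0,0.02,0,0,0,-1])

```text
t: 9.25
ee_pos: [522.0, 114.1, 120.6]
orientation: [-2.231, -2.211, 0.002]
ft_force: [-3.1, -1.2, 9.3]
width: 14.0
grasp_force: 30.0
```

```bash
python3 s.py
```

```text
{'t': 9.25, 'ee_pos': [521.995, 114.113, 120.632], 'ft_force': [-3.127, -1.246, 9.261], 'moment': [-0.431, 0.694, 0.045], 'width': 14.035, 'grasp_force': 30.003} -0.51 -0.769
```

The measured moments alone don't decide it. But the screw needs 0.3–0.8 rad to get tight and the allowed slip is 0.2–1.1 rad, so a total turn of about 1.15 rad is right whatever the start. 0.66 rad is done, so I'll add about 28°, slowly.

Call:
arm_command(rows=[0,0,0.01,0,0,0,-1,0,0,0.02,0,0,0,-1,0,0,0.03,0,0,0,-1,0,0,0.04,0,0,0,-1,0,0,0.05,0,0,0,-1])

```text
t: 9.75
ee_pos: [521.8, 114.1, 120.6]
orientation: [-2.396, -2.031, 0.002]
ft_force: [-3.9, -1.7, 9.5]
width: 13.7
grasp_force: 30.0
```

```bash
python3 s.py
```

```text
{'t': 9.75, 'ee_pos': [521.835, 114.104, 120.625], 'ft_force': [-3.928, -1.682, 9.471], 'moment': [-0.378, 0.895, 0.189], 'width': 13.705, 'grasp_force': 30.013} -9.42 -0.227
```

Call:
arm_command(rows=[0,0,0.01,0,0,0,-1,0,0,0.02,0,0,0,-1,0,0,0.03,0,0,0,-1,0,0,0.04,0,0,0,-1,0,0,0.05,0,0,0,-1])

```text
t: 10.25
ee_pos: [521.7, 114.1, 120.7]
orientation: [-2.548, -1.837, 0.002]
ft_force: [-4.9, -1.0, 10.6]
width: 13.7
grasp_force: 30.0
```

```bash
python3 s.py
```

```text
{'t': 10.25, 'ee_pos': [521.665, 114.141, 120.653], 'ft_force': [-4.921, -0.968, 10.566], 'moment': [-0.316, 0.956, 0.054], 'width': 13.709, 'grasp_force': 30.005} -18.44 -0.35
```

Call:
arm_command(rows=[0,0,0.01,0,0,0,-1,0,0,0.02,0,0,0,-1,0,0,0.03,0,0,0,-1,0,0,0.04,0,0,0,-1,0,0,0.05,0,0,0,-1])

```text
t: 10.75
ee_pos: [521.5, 114.2, 120.6]
orientation: [-2.684, -1.631, 0.003]
ft_force: [-5.5, -1.0, 11.2]
width: 13.8
grasp_force: 30.0
```

```bash
python3 s.py
```

```text
{'t': 10.75, 'ee_pos': [521.478, 114.212, 120.624], 'ft_force': [-5.535, -1.027, 11.23], 'moment': [-0.208, 1.094, 0.244], 'width': 13.836, 'grasp_force': 30.014} -27.43 -0.227
```

The total is now 1.13 rad, so slip is between 0.33 and 0.83 rad for any start. I'll relax, release and rise, then check the wing's angle, expected 62.6°.

Call:
arm_command(rows=[0,0,0,0,0,0,-1,0,0,0,0,0,0,-1,0,0,0,0,0,0,0.2,0,0,0,0,0,0,0.2,0,0,0,0,0,0,0.2])

```text
t: 11.25
ee_pos: [522.5, 114.4, 120.0]
orientation: [2.684, 1.633, 0.0]
ft_force: [-0.3, 0.5, 0.5]
width: 34.6
grasp_force: 0.0
```

Call:
arm_command(rows=[0,0,0,0,0,0,0.2,0,0,0,0,0,0,0.2,0,0,0,0,0,-0.3,0.2,0,0,0,0,0,-0.7,0.2,0,0,0,0,0,-1,0.2])

```text
t: 11.75
ee_pos: [522.7, 114.4, 201.4]
orientation: [2.684, 1.633, 0.001]
ft_force: [0.2, -0.2, 0.0]
width: 52.9
grasp_force: 0.0
```

Call:
arm_command(rows=[0,0,0,0,0,-0.3,0.2,0,0,0,0,0,-0.5,0.2,0,0,0,0,0,-0.5,0.2])

```text
t: 12.05
ee_pos: [523.8, 114.6, 242.3]
orientation: [2.683, 1.632, 0.007]
ft_force: [0.6, 0.1, -0.2]
width: 52.6
grasp_force: 0.0
```

```bash
python3 - <<'E'
from h import *
im,d,o=snap('wrist'); cv2.imwrite('pics/w5.png',im[:,:,::-1])
hsv=cv2.cvtColor(im,cv2.COLOR_RGB2HSV); m=cv2.inRange(hsv,np.array((5,150,60)),np.array((20,255,255)))
v,u=np.where(m>0); X=pts('wrist',np.c_[u,v],d[v,u]); k=(X[:,2]>112)&(X[:,2]<127)&(np.linalg.norm(X[:,:2]-[522,113],axis=1)<45); X=X[k]
r=cv2.minAreaRect(X[:,:2].astype(np.float32)); b=cv2.boxPoints(r); e=max([b[1]-b[0],b[2]-b[1]],key=np.linalg.norm); print(k.sum(),r,'wing ang',np.degrees(np.arctan2(e[1],e[0]))%180)
print(o['ee_pos'],o['ft_force'],o['width'])
im,d,o=snap('top'); c=im[120:270,220:440,::-1]; cv2.imwrite('pics/t5.png',cv2.resize(c,None,fx=3.6,fy=3.6,interpolation=cv2.INTER_CUBIC))
E
```

```text
1257 ((521.3624877929688, 118.18509674072266), (64.58203125, 13.667328834533691), 62.04454803466797) wing ang 62.044586
[523.79776483 114.64239271 242.26921051] [ 0.60581205  0.13813751 -0.18900303] 52.62824861805956
```

View pics/w5.png

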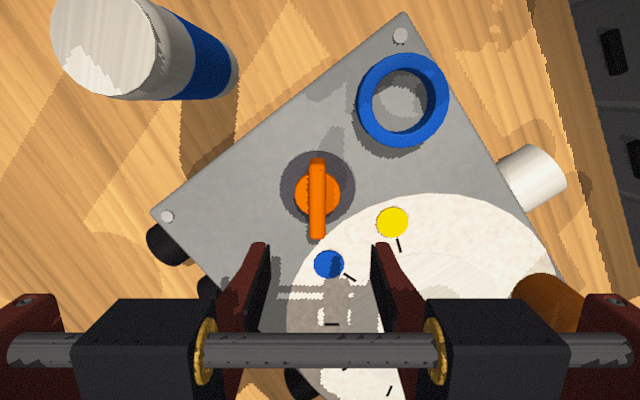

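View pics/t5.png

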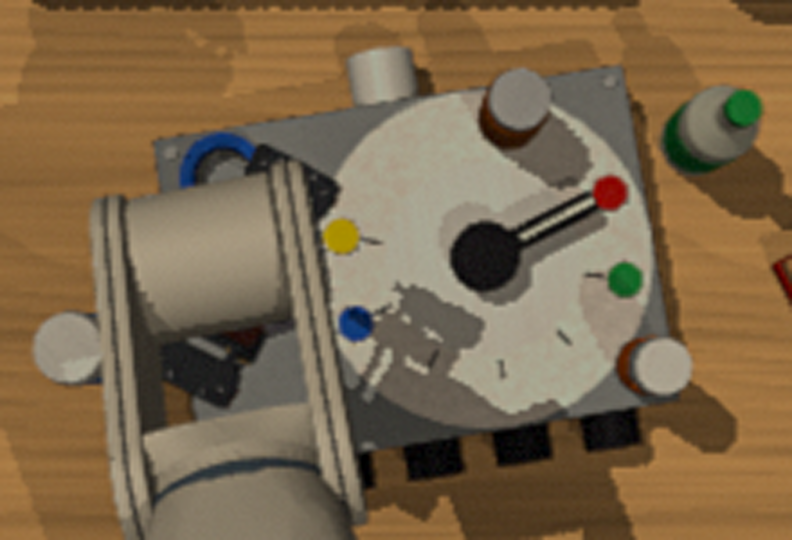

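The wrist view has the wing at (317,198), now at 62°, so it turned 1.14 rad with no slip in the fingers. The top view has the bar pointing to red at (610,192), with the jar, tin, can and glue where they were. I'm handing in.

```bash
python3 -c "
from workcell import ctrl
print(ctrl.close_job())"
```

```text
the job is handed in; nothing more can be done
None
```

The job is handed in: the selector sits at the red tag and the wing was turned 1.14 rad clockwise, enough to tighten the lock and slip it 0.34–0.84 rad (one to three clicks) whatever its starting angle; I couldn't read the clicks directly, the gripper touches nothing, and no bystander I could check had moved.

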